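Load the reagent tray into the sampler bay

ROBOT

A 6-joint arm with a two-finger parallel gripper is mounted at the origin on a cart in front of the work surface, level with it; the furniture and walls round the work are solid. World frame = base frame: x ahead of the robot, y to its left, z up, the work surface at z = 0. Lengths are in m, angles in rad, forces in N, time in s.
With the tool pointing down it reaches from about 0.275 to 0.875 m from the base axis. Payload 12.5 kg.
Tool frame: the origin (TCP) lies on the centre line of the jaws, within the pads' length; the fingertips stand 11 mm ahead of it and the grasp point (between the pads) lies 8 mm behind it; z points along the fingers, y is the line along which they close (so a half turn about z gives the same grasp; the last joint's range is limited). The gripper opens to 85 mm and grips with 20 to 120 N. Pads are 22 mm wide; open, the fingers measure 114 mm over their backs; the gripper's body (76 mm by 85 mm) begins 54 mm behind the grasp point. The pads swing forward as they close: fully open they stand 13 mm farther back than shut.
Start: joints at [-1.186, 0.351, 1.652, -0, 1.139, -0.085], TCP at [0.249, -0.49, 0.242] pointing down, gripper open.
Joint ranges: [-2.75, 2.75], [-0.79, 2.1], [0.01, 2.65], [-1.57, 4.71], [0.07, 3.14], [-2.87, 2.87]. Speed limits (rad/s): [2.22, 2.22, 2.79, 3.14, 3.14, 3.14].

INTERFACE

Orientations are given as a unit quaternion [w, x, y, z].
In Python, from station import * gives the robot as it stands.
- The arm moves only by the shell command python3 -m handwheel 'ROWS' [FORCE]. ROWS is JSON, a list of rows, each an object of numbers: "x", "y", "z": the shift along the world's x, y, z in cm; "yaw": the turn about the world's z in degrees; "hand": the finger opening in cm, from 0 to 8.54. In form: [{"x": .., "y": .., "z": .., "yaw": .., "hand": ..}, ...]. A call has 1 to 20 rows; each row shifts and turns the commanded pose from where the row before left it; what a row does not reach is not made up. A row lasts 1/12 s, in which the tool goes at most 41.7 mm and 7.16 degrees, less where a joint would pass 70% of its speed; a pose out of reach is approached as far as the arm can. A call is refused whole if a number of a shift passes 4.17 or a number of a turn 7.16, either way. A call with a gripper value outside its range is refused whole. The fingers move at their own pace and stop on an object; FORCE is the grip in N (left out, the last holds). Time passes only in rows, so rows that do not move let the fingers close. It gives the time, the measured TCP pose, the force, the opening and the grip force at its end, in the units of the state.
- get_obs(): the state, without advancing time (a new reading comes with each control period).
- grab_frame(name): name is "side" or "top" or "wrist"; returns the picture (420x560x3 uint8, red, green, blue); there is no depth.
- camera_params(name): a dict with "camera_matrix" (3x3 intrinsics, pixels), "eye" and "rotation" of the camera in the world. Camera axes: x right, y down, z forward; pixel columns grow to the right and rows downward; lengths in m; the calibration is good to about 2 mm. A picture is of the moment at which its call begins: read the wrist's pose just before it. camera_params takes no time and is no camera call; for the wrist camera it gives the pose at the moment of the call.
- finish_job(): hands the job in; it is judged then, once.
The state is a dict: "time": time; "qpos": joint angles; "qd": joint speeds; "tau": joint torques, N m; "ee_pos": TCP position; "tcp_rot": TCP orientation; "force": force on the tool from outside, world axes, zero at the start; "wrist_torque": the same for the moment, N m; "grip_width": opening from 0.0 (shut) to 1.0 (fully open); "grip_force": force on a finger pad.
Only numpy, scipy, OpenCV 4.12 (cv2) and the standard library are available. Lean on these libraries where they do the work, as an engineer would, in place of code of your own. Each camera call takes 0.05 s, during which the arm holds its last target. There are 200 camera calls.

TASK

Slide the blue reagent tray, with its two bottles, into the white bench sampler: bring it level to the open front of the bay, run its side edges in under the two grey lips, push it fully home against the back stop and let go of it there. Both bottles must stay standing in their pockets all the way, and the other things on the bench stay where they are. Either end of the tray may go in first.

Things in the scene. Friction and masses are not known exactly. Their poses are not given: they have to be found in the camera images.
- tray: Loose blue tray, plate 180 (x) x 110 (y) x 6 mm, about 0.22 kg empty, alike end for end. Origin: centre of its underside; x lengthwise, z up. At x = +58 and -58 mm a square pocket, 54 mm inside, walls up to z = 22 mm, holds a bottle; the outer 24 mm along each long edge is bare plate. An orange grip block stands upright in the middle.
- tray_grip (a point): Centre of the orange grip block, 82 mm above the tray's underside. Block: 46 mm along tray x, 16 mm thick along tray y, 32 mm high, on an 8 mm thick stem; pinch it from above across the 16 mm. Along x the bottles begin 34 mm (amber) and 37 mm (dye) from it; their tops are 102 and 90 mm above the tray's underside. Axes as the tray.
- amber_bottle: Brown bottle with a black cap, 48 mm in diameter, 96 mm high, 0.07 kg, loose in the tray's pocket at tray x = +58 mm. Origin: centre of its base; z up.
- dye_bottle: White bottle with a yellow cap, 42 mm in diameter, 84 mm high, 0.07 kg, loose in the tray's pocket at tray x = -58 mm. Origin: centre of its base; z up.
- bay: White sampler with tray bay, fixed, 240 x 156 mm, 100 mm high at the back. Origin: on the bench under the tray's final centre; x points into the bay (sliding direction), open front at -x, z up. Floor 20 mm above the bench from x = -100 mm to the back stop at x = +90 mm (front of the 100 mm high housing).
- bay_home (a point): Point on the bay's floor (20 mm above the bench) where the tray's origin lies when fully home. Axes as the bay. From 30 mm before it to the back stop run grey side channels: side walls at y = +-58 mm, slot 10 mm high, lips reach inward to y = +-47 mm, lip tops 16 mm above the floor; open above between the lips.
- bay_mouth (a point): Point on the bay's floor at the front end of the straight channels, 30 mm before bay_home (tray origin 120 mm before bay_home when its leading end is here). Axes as the bay. In front of it side guides flare from y = +-58 to +-72 mm over 65 mm, and the lips' front 21 mm bend up as a lead-in, to 25 mm above the floor.
- tip_box_blue: Bystander: translucent blue box of pipette tips, 90 x 124 x 99 mm. Origin: centre of its underside.
- bench_timer: Bystander: small white timer, 66 x 66 x 19 mm. Origin: centre of its underside.
- kit_box: Bystander: small white carton, 66 x 90 x 45 mm. Origin: centre of its underside.
Not all that is in view belongs to the job. Leave any green or turquoise look-alike of the amber_bottle alone. There is more than one size of the tray; the one meant has the size given above.

How it is judged:
On the way:
1. the tray's leading end has entered the channels, under the lips (x of tray in the frame of bay_home between -0.11 and -0.012 m and y of tray in the frame of bay_home between -0.008 and 0.008 m and z of tray in the frame of bay_home between -0.003 and 0.007 m and angle between the x axis of tray and the x axis of bay_home, either way round below 0.12 rad), for 0.05 s.
At the end, for the whole second after the job is handed in: The tray rests level in the bay under the lips: at most 7 mm short of bay_home (x), within 8 mm across, -3 to +7 mm in height, within 0.08 rad in yaw and 0.06 rad in tilt. Both bottles stand at rest (within 0.15 rad) in their pockets, within 12 mm of each pocket's middle (x of tray in the frame of bay_home between -0.007 and 0.003 m and y of tray in the frame of bay_home between -0.008 and 0.008 m and z of tray in the frame of bay_home between -0.003 and 0.007 m and angle between the x axis of tray and the x axis of bay_home, either way round below 0.08 rad and angle between tray's own z axis and vertical below 0.06 rad and linear speed of each of tray, amber_bottle, dye_bottle below 0.02 m/s and angle between each of amber_bottle, dye_bottle's own z axis and vertical below 0.15 rad and x of amber_bottle in the frame of tray between 0.046 and 0.07 m and y of amber_bottle in the frame of tray between -0.012 and 0.012 m and z of amber_bottle in the frame of tray between 0 and 0.012 m and x of dye_bottle in the frame of tray between -0.07 and -0.046 m and y of dye_bottle in the frame of tray between -0.012 and 0.012 m and z of dye_bottle in the frame of tray between 0 and 0.012 m); the robot touches nothing.
It fails at once if a bottle tips by more than 0.5 rad (angle between any of amber_bottle, dye_bottle's own z axis and vertical above 0.5 rad).
It fails at once if the blue tip box is moved by more than 30 mm (distance of tip_box_blue from where it was at the start of the episode above 0.03 m).
It fails at once if the bench timer is moved by more than 30 mm (distance of bench_timer from where it was at the start of the episode above 0.03 m).
It fails at once if the kit carton is moved by more than 30 mm (distance of kit_box from where it was at the start of the episode above 0.03 m).
It also fails if it takes over 48 s, if anything falls off the work surface, if the arm or the gripper's body presses on something with over 40 N, if the wrist force passes 120 N, or if a joint passes its speed limit or range.

## Working session

There is one attempt and no reset: what is moved stays moved. The work goes in short steps, Python scripts to look and compute and a shell command to move; the robot and the scene stay as the last step left them, time stands still between calls to the robot, and variables do not carry over. Pictures are saved under pics/ and viewed, at most 14 in all, crops included, and the job is handed in when it is done.

```bash
mkdir -p pics; python3 - <<'E'
from station import *
import cv2,numpy as np
for n in ("top","side"):
    f=grab_frame(n); cv2.imwrite(f"pics/{n}0.png",f[:,:,::-1]); p=camera_params(n)
    print(n,np.round(p["camera_matrix"],1).tolist(),np.round(p["eye"],3),np.round(p["rotation"],3).tolist())
o=get_obs();print(o)
E
```

```text
top [[520.8, 0.0, 267.5], [0.0, 520.8, 205.7], [0.0, 0.0, 1.0]] [ 0.459 -0.031  1.786] [0.018, -0.701, 0.712, -0.02]
side [[529.2, 0.0, 272.6], [0.0, 529.2, 221.2], [0.0, 0.0, 1.0]] [-0.058 -1.531  0.867] [-0.519, 0.832, -0.172, 0.094]
{'time': 0.1, 'qpos': array([-1.18558468e+00,  3.51201841e-01,  1.65232289e+00, -7.88213022e-06,
        1.13908286e+00, -8.45713429e-02]), 'qd': array([ 0.00189394, -0.00134314, -0.00221013,  0.00051889, -0.00106995,
       -0.00090528]), 'tau': array([ 1.42761205e-04, -5.06833255e+01, -2.91875607e+01, -7.90344711e-05,
        2.71072364e-03,  6.99044995e-05]), 'ee_pos': array([ 0.24891622, -0.49015197,  0.24181571]), 'tcp_rot': array([-5.01211484e-04,  9.72539091e-01,  2.32739038e-01, -7.95342960e-05]), 'force': array([-0.11768251, -0.28707991,  0.11102708]), 'wrist_torque': array([ 0.00599935, -0.03046344, -0.00148614]), 'grip_force': 0.0, 'grip_width': 0.9948110670356508}
```

View pics/top0.png

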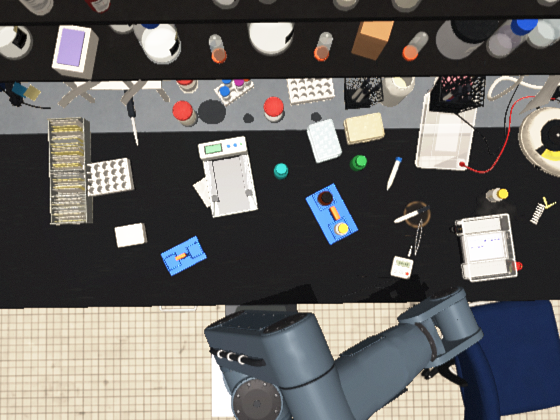

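View pics/side0.png

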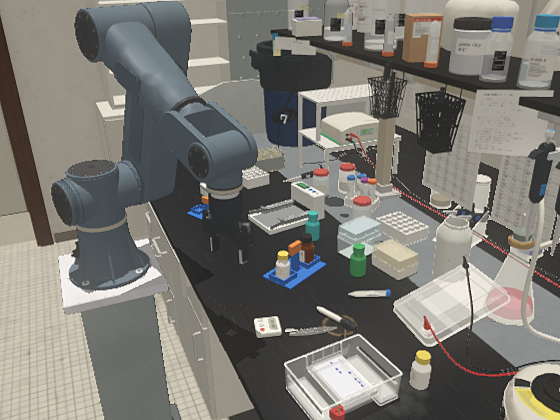

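The top view shows:
- Blue trays: a large one with bottles at (332,214) and a small empty one at (184,256).
- White bay: at (230,183), with its housing and display at (222,148) and its open front toward the robot.
- Brown bottle: at (325,198). The teal (281,170) and green (360,162) ones are look-alikes.
- Other white boxes: (487,247) and (445,130) are not the bay.

I choose the tray at (332,214) and the bay at (230,183), and will check both in a close crop.

```bash
cat > h.py <<'E'
import cv2,numpy as np
def ray(p,uv):
    K=np.array(p["camera_matrix"]);R=np.array(p["rotation"])
    d=R@np.linalg.inv(K)@np.array([uv[0],uv[1],1.]);return np.array(p["eye"]),d/np.linalg.norm(d)
def plane(p,uv,z):
    e,d=ray(p,uv);return e+d*(z-e[2])/d[2]
def tri(rs):
    A=sum(np.eye(3)-np.outer(d,d) for e,d in rs);b=sum((np.eye(3)-np.outer(d,d))@e for e,d in rs)
    X=np.linalg.solve(A,b);return X,max(np.linalg.norm(np.cross(X-e,d)) for e,d in rs)
def proj(p,X):
    c=np.array(p["rotation"]).T@(np.array(X)-np.array(p["eye"]));v=np.array(p["camera_matrix"])@c;return v[:2]/v[2]
def blobs(f,lo,hi,amin=20):
    m=cv2.inRange(cv2.cvtColor(f,cv2.COLOR_RGB2HSV),np.array(lo),np.array(hi))
    cs,_=cv2.findContours(m,cv2.RETR_EXTERNAL,cv2.CHAIN_APPROX_NONE)
    return sorted([c for c in cs if cv2.contourArea(c)>amin],key=cv2.contourArea,reverse=True)
E
python3 - <<'E'
import cv2,numpy as np
from station import *
from h import *
f=cv2.imread("pics/top0.png")
cv2.imwrite("pics/crop0.png",cv2.resize(f[115:285,160:400],None,fx=3.3,fy=3.3,interpolation=cv2.INTER_CUBIC))
for n in("top","side"):
    p=camera_params(n);R=np.array(p["rotation"])
    print(n,"fwd col",R[:,2],"row",R[2]); print(proj(p,[.5,-.2,0]))
    f=cv2.imread(f"pics/{n}0.png")[:,:,::-1].copy()
    for nm,lo,hi in (("blue",(100,140,80),(118,255,255)),("or",(5,150,120),(18,255,255))):
        for c in blobs(f,lo,hi)[:6]:
            r=cv2.minAreaRect(c)
            b=cv2.boxPoints(r); print(nm,np.round(r[0]),np.round(r[1]),round(r[2]),cv2.contourArea(c),np.round([plane(p,u,0.0)[:2] for u in b],3).tolist() if n=="top" else "")
E
```

```text
Traceback (most recent call last):
IndexError: too many indices for array: array is 1-dimensional, but 2 were indexed
```

View pics/crop0.png

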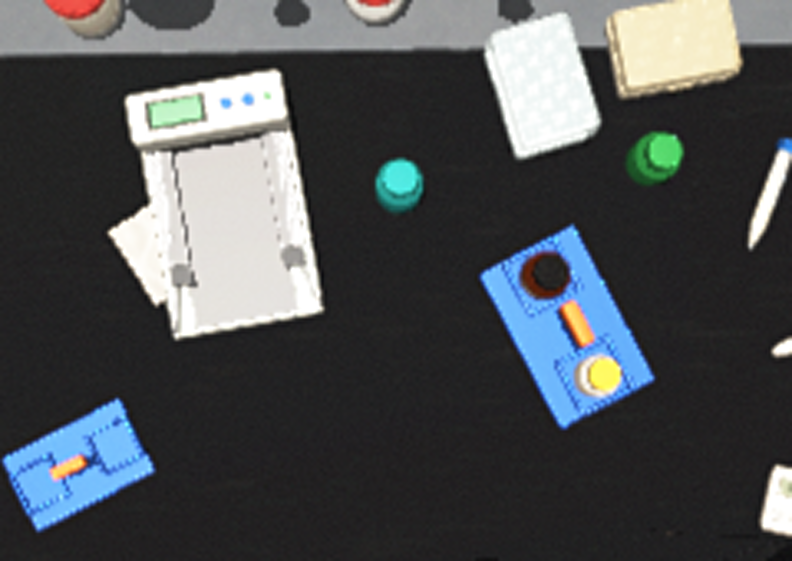

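The crop confirms the choice: the big blue tray carries the brown and yellow-cap bottles, with the orange block at crop (577,323). The bay's open front faces the robot, with its grey lips' lead-ins at crop (183,275) and (292,257). `rotation` is a quaternion, so I'll fix the helper for that.

```bash
sed -i '1a from scipy.spatial.transform import Rotation as _R\ndef rot(p):\n    q=p["rotation"];return _R.from_quat([q[1],q[2],q[3],q[0]]).as_matrix()' h.py
sed -i 's/R=np.array(p\["rotation"\])/R=rot(p)/; s/np.array(p\["rotation"\]).T/rot(p).T/' h.py
python3 - <<'E'
import cv2,numpy as np
from station import *
from h import *
R={}
for n in("top","side"):
    p=camera_params(n)
    print(n,"proj",proj(p,[.5,-.2,0]))
    f=cv2.imread(f"pics/{n}0.png")[:,:,::-1].copy()
    for nm,lo,hi in (("blue",(100,140,80),(118,255,255)),("or",(5,150,120),(18,255,255)),("yel",(22,150,120),(32,255,255)),("green/teal",(40,120,60),(95,255,255))):
        for c in blobs(f,lo,hi)[:6]:
            r=cv2.minAreaRect(c)
            b=cv2.boxPoints(r); print(nm,np.round(r[0],1),np.round(r[1]),round(r[2]),cv2.contourArea(c),np.round([plane(p,u,0.0)[:2] for u in b],3).tolist() if n=="top" else "")
            if nm=="or":R.setdefault(n,[]).append(ray(p,r[0]))
for a in R["top"]:
    for b in R["side"]:
        X,e=tri([a,b]); 
        if e<.01: print("grip?",X.round(3),e.round(4))
p=camera_params("top")
# bay corners from crop: front corners ; housing corners
for u,z in (((177,338),.02),((322,312),.02),((126,97),.1),((281,70),.1),((134,150),.1),((288,128),.1)):
    print(u,plane(p,(160+u[0]/3.3,115+u[1]/3.3),z).round(3))
w=camera_params("wrist");print(w["camera_matrix"],w["eye"],rot(w).round(3))
E
```

```text
top proj [315.16762991 221.19003693]
blue [519.3 356.8] [99. 74.] 84 4159.0 [[0.184, -0.745], [0.207, -0.995], [-0.122, -1.016], [-0.144, -0.769]]
blue [331.4 213.6] [54. 33.] 62 1727.5 [[0.582, -0.163], [0.635, -0.266], [0.468, -0.349], [0.417, -0.247]]
blue [183.3 255.5] [26. 41.] 63 997.5 [[0.398, 0.336], [0.461, 0.21], [0.382, 0.17], [0.319, 0.296]]
blue [524.   26.5] [15. 26.] 90 302.0 [[1.198, -0.901], [1.196, -0.993], [1.143, -0.99], [1.144, -0.899]]
blue [483.9 375. ] [64.  6.] 71 175.5 [[0.07, -0.718], [0.076, -0.737], [-0.126, -0.8], [-0.132, -0.782]]
blue [224.4  90.8] [9. 9.] 63 60.0 [[0.965, 0.127], [0.979, 0.099], [0.95, 0.085], [0.937, 0.113]]
or [408.3  54.3] [16. 11.] 36 45.5 [[1.079, -0.504], [1.109, -0.527], [1.076, -0.57], [1.045, -0.547]]
or [319.9  55.2] [15. 10.] 23 35.5 [[1.072, -0.197], [1.106, -0.212], [1.085, -0.259], [1.051, -0.245]]
or [218.7  57.7] [ 9. 15.] 81 25.0 [[1.088, 0.153], [1.095, 0.101], [1.063, 0.097], [1.055, 0.148]]
yel [550.5 152.5] [17.  7.] 0 69.5 [[0.713, -0.989], [0.737, -0.99], [0.736, -1.049], [0.712, -1.048]]
yel [502. 193.] [ 8. 10
[... 764 characters left out ...]
 33.5 
yel [282.5 257. ] [4. 9.] 90 25.0 
green/teal [312.5 225.5] [29. 13.] 90 260.0 
green/teal [359.2 252.1] [17. 10.] 80 49.5 
green/teal [353.5 256.5] [7. 7.] 0 21.5 
grip? [ 0.868 -0.366  0.608] 0.0015
grip? [ 0.869 -0.162  0.61 ] 0.0025
grip? [1.043 0.121 0.075] 0.007
(177, 338) [0.518 0.146 0.02 ]
(322, 312) [ 0.542 -0.003  0.02 ]
(126, 97) [0.754 0.186 0.1  ]
(281, 70) [0.779 0.032 0.1  ]
(134, 150) [0.701 0.178 0.1  ]
(288, 128) [0.721 0.026 0.1  ]
[[336.68725648   0.         281.72924483]
 [  0.         336.68725648 208.15109865]
 [  0.           0.           1.        ]] [ 0.3087342  -0.46028251  0.37293107] [[ 0.453 -0.86  -0.235]
 [-0.891 -0.438 -0.118]
 [-0.002  0.263 -0.965]]
```

```bash
python3 -m handwheel '[{"x":2,"y":1.8,"z":0.5},{"x":2,"y":1.8,"z":0.5},{"x":2,"y":1.8,"z":0.5},{"x":2,"y":1.8,"z":0.5},{"x":2,"y":1.8,"z":0.5},{"x":2,"y":1.8},{"x":2,"y":1.8},{"x":2,"y":1.8},{"x":2,"y":1.8},{"x":2,"y":1.8},{},{}]'
cat > look.py <<'E'
import sys,cv2,numpy as np,json
from station import *
from h import *
o=get_obs();p=camera_params("wrist");f=grab_frame("wrist")
n=sys.argv[1];cv2.imwrite(f"pics/{n}.png",f[:,:,::-1])
json.dump({k:np.array(v).tolist() for k,v in p.items()},open(f"pics/{n}.json","w"))
print(o["time"],o["ee_pos"].round(4),o["tcp_rot"].round(4))
E
python3 look.py w1
python3 -m handwheel '[{"x":1.5,"y":1.1},{"x":1.5,"y":1.1},{"x":1.5,"y":1.1},{"x":1.5,"y":1.1},{"x":1.5,"y":1.1},{},{}]'
python3 look.py w2
python3 - <<'E'
import cv2,numpy as np
a=np.hstack([cv2.imread("pics/w1.png"),cv2.imread("pics/w2.png")]);cv2.imwrite("pics/w12.png",cv2.resize(a,(800,300),interpolation=cv2.INTER_AREA))
E
```

```text
0.1 [ 0.2489 -0.4902  0.2418] [-5.000e-04  9.725e-01  2.327e-01 -1.000e-04]
0.15 [ 0.2489 -0.4902  0.2419] [-4.000e-04  9.725e-01  2.327e-01 -1.000e-04]invalid input at $[0]: expected keys x, y, z, yaw, hand
invalid input at $[0]: expected keys x, y, z, yaw, hand
```

View pics/w12.png

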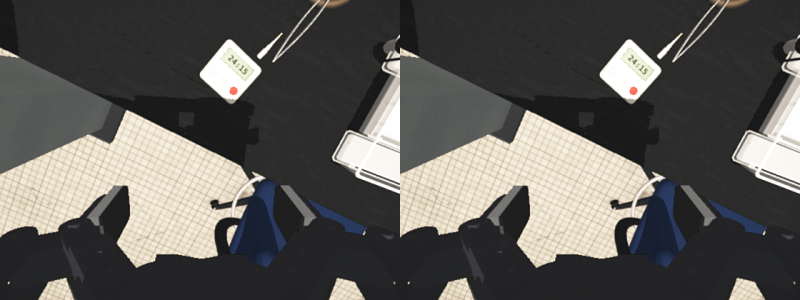

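All five keys are required in every row, so nothing moved. The wrist view shows only the timer at (230,70) so far.

```bash
python3 -m handwheel '[{"x":2,"y":1.8,"z":0.5,"yaw":0,"hand":8.5},{"x":2,"y":1.8,"z":0.5,"yaw":0,"hand":8.5},{"x":2,"y":1.8,"z":0.5,"yaw":0,"hand":8.5},{"x":2,"y":1.8,"z":0.5,"yaw":0,"hand":8.5},{"x":2,"y":1.8,"z":0,"yaw":0,"hand":8.5},{"x":2,"y":1.8,"z":0,"yaw":0,"hand":8.5},{"x":2,"y":1.8,"z":0,"yaw":0,"hand":8.5},{"x":2,"y":1.8,"z":0,"yaw":0,"hand":8.5},{"x":2,"y":1.8,"z":0,"yaw":0,"hand":8.5},{"x":2,"y":1.8,"z":0,"yaw":0,"hand":8.5},{"x":0,"y":0,"z":0,"yaw":0,"hand":8.5},{"x":0,"y":0,"z":0,"yaw":0,"hand":8.5}]'
python3 look.py w3
python3 -m handwheel '[{"x":1.5,"y":1.1,"z":0,"yaw":0,"hand":8.5},{"x":1.5,"y":1.1,"z":0,"yaw":0,"hand":8.5},{"x":1.5,"y":1.1,"z":0,"yaw":0,"hand":8.5},{"x":1.5,"y":1.1,"z":0,"yaw":0,"hand":8.5},{"x":1.5,"y":1.1,"z":0,"yaw":0,"hand":8.5},{"x":0,"y":0,"z":0,"yaw":0,"hand":8.5},{"x":0,"y":0,"z":0,"yaw":0,"hand":8.5}]'
python3 look.py w4
python3 - <<'E'
import cv2,numpy as np
a=np.hstack([cv2.imread("pics/w3.png"),cv2.imread("pics/w4.png")]);cv2.imwrite("pics/w34.png",cv2.resize(a,(800,300),interpolation=cv2.INTER_AREA))
E
```

```text
time: 1.2
ee_pos: [0.4496, -0.3096, 0.2621]
tcp_rot: [-0.0, 0.972, 0.234, -0.0]
force: [-0.3, -0.4, -0.9]
grip_width: 0.995
grip_force: 0.0
1.2 [ 0.4496 -0.3096  0.2621] [-1.000e-04  9.723e-01  2.338e-01 -2.000e-04]
time: 1.83
ee_pos: [0.5237, -0.2558, 0.262]
tcp_rot: [-0.0, 0.973, 0.233, -0.0]
force: [-0.2, -0.6, -1.1]
grip_width: 0.994
grip_force: 0.0
1.8333 [ 0.5237 -0.2558  0.262 ] [-1.000e-04  9.725e-01  2.328e-01 -3.000e-04]
```

View pics/w34.png

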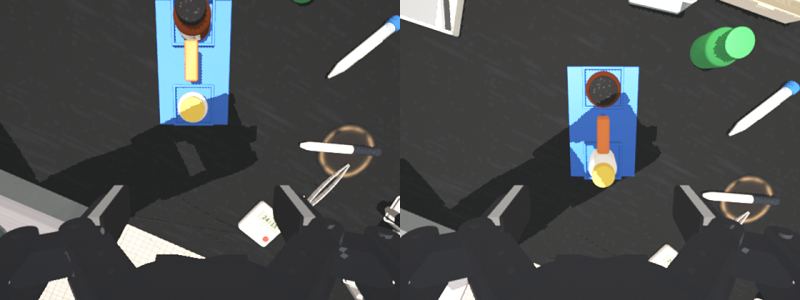

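The wrist views show the tray with the orange block at about (268,85) in full-size w3 and (284,188) in w4, the tray nearly parallel to the tool's x. Next I measure the block and the plate from the two views.

```bash
python3 - <<'E'
import cv2,numpy as np,json
from h import *
P=[];C=[]
for n in("w3","w4"):
    p=json.load(open(f"pics/{n}.json"));f=cv2.imread(f"pics/{n}.png")[:,:,::-1].copy();P.append(p)
    o=blobs(f,(5,120,80),(21,255,255),60)
    for c in o[:3]: print(n,"or",cv2.boundingRect(c),cv2.contourArea(c))
    x,y,w,h=cv2.boundingRect([c for c in o if 250<cv2.boundingRect(c)[0]<300 and cv2.boundingRect(c)[3]>30][0])
    hsv=cv2.cvtColor(f,cv2.COLOR_RGB2HSV)
    print("HSV column", [tuple(hsv[r,x+w//2]) for r in range(y,y+h,5)])
    C.append([(x+w/2,y),(x+w/2,y+h)])
    b=blobs(f,(100,100,50),(125,255,255),500)
    m=np.vstack(b[:6]); m=m[(m[:,0,0]>200)&(m[:,0,0]<350)]
    r=cv2.minAreaRect(m);bp=cv2.boxPoints(r)
    W=np.array([plane(p,u,.006)[:2] for u in bp]);print("blue",np.round(bp).tolist(),W.round(4).tolist(),"mean",W.mean(0).round(4))
    for i in range(4):
        d=W[(i+1)%4]-W[i];print("  edge",np.linalg.norm(d).round(4),np.degrees(np.arctan2(d[1],d[0])).round(2))
    for z in(.09,.098): print("far/near end at z",z,plane(p,C[-1][0],z).round(4),plane(p,C[-1][1],z).round(4))
for i in(0,1): print("tri end",i,tri([ray(P[0],C[0][i]),ray(P[1],C[1][i])]))
E
```

```text
w3 or (243, 0, 52, 55) 805.0
w3 or (260, 55, 18, 59) 69.5
HSV column [(np.uint8(9), np.uint8(91), np.uint8(245)), (np.uint8(28), np.uint8(90), np.uint8(255)), (np.uint8(28), np.uint8(89), np.uint8(255)), (np.uint8(28), np.uint8(88), np.uint8(255)), (np.uint8(28), np.uint8(85), np.uint8(255)), (np.uint8(28), np.uint8(87), np.uint8(255)), (np.uint8(28), np.uint8(88), np.uint8(255)), (np.uint8(28), np.uint8(89), np.uint8(255)), (np.uint8(28), np.uint8(92), np.uint8(255)), (np.uint8(28), np.uint8(94), np.uint8(255)), (np.uint8(28), np.uint8(96), np.uint8(255)), (np.uint8(27), np.uint8(103), np.uint8(255))]
blue [[216.0, 0.0], [324.0, 0.0], [324.0, 176.0], [216.0, 176.0]] [[0.5804, -0.1674], [0.6305, -0.2655], [0.4718, -0.3534], [0.4147, -0.2417]] mean [ 0.5244 -0.257 ]
  edge 0.1101 -62.94
  edge 0.1814 -151.03
  edge 0.1255 117.09
  edge 0.1816 24.13
far/near end at z 0.09 [ 0.548  -0.2475  0.09  ] [ 0.5058 -0.2686  0.09  ]
far/near end at z 0.098 [ 0.547  -0.2483  0.098 ] [ 0.5059 -0.2688  0.098 ]
w4 or (261, 100, 48, 50) 1762.5
w4 or (276, 163, 17, 52) 805.5
HSV column [(np.uint8(7), 
[... 307 characters left out ...]
np.uint8(3), np.uint8(73)), (np.uint8(150), np.uint8(6), np.uint8(44)), (np.uint8(120), np.uint8(6), np.uint8(42))]
blue [[233.0, 92.0], [334.0, 92.0], [334.0, 251.0], [233.0, 251.0]] [[0.5819, -0.1667], [0.6317, -0.2648], [0.4694, -0.3559], [0.4128, -0.2447]] mean [ 0.524 -0.258]
  edge 0.11 -63.04
  edge 0.1861 -150.69
  edge 0.1247 116.98
  edge 0.1862 24.78
far/near end at z 0.09 [ 0.5965 -0.222   0.09  ] [ 0.5587 -0.2414  0.09  ]
far/near end at z 0.098 [ 0.5962 -0.2221  0.098 ] [ 0.5594 -0.241   0.098 ]
tri end 0 (array([ 0.60716716, -0.21062292, -0.31907203]), np.float64(0.009375822100517005))
tri end 1 (array([ 0.50961347, -0.25869381, -0.39451761]), np.float64(0.012151506975150071))
```

```bash
python3 - <<'E'
import numpy as np,json
from h import *
A,B=[json.load(open(f"pics/{n}.json")) for n in("w3","w4")]
a=(260,55,18,59);b=(276,163,17,52)
X,e=tri([ray(A,(269,114)),ray(B,(284.5,215))]);print("near end",X.round(4),e.round(4))
for z in(.09,.098): print(plane(A,(269,55),z).round(4),plane(A,(269,114),z).round(4),plane(B,(284.5,163),z).round(4),plane(B,(284.5,215),z).round(4))
u=np.array([np.cos(np.radians(26.95)),np.sin(np.radians(26.95))]);print("centre",X[:2]+.023*u)
E
```

```text
near end [ 0.5056 -0.2684  0.0926] 0.0003
[ 0.548  -0.2475  0.09  ] [ 0.5058 -0.2686  0.09  ] [ 0.5482 -0.2463  0.09  ] [ 0.5048 -0.2685  0.09  ]
[ 0.547  -0.2483  0.098 ] [ 0.5059 -0.2688  0.098 ] [ 0.5491 -0.2457  0.098 ] [ 0.5068 -0.2674  0.098 ]
centre [ 0.52614111 -0.25796036]
```

```bash
python3 -m handwheel '[{"x":0.2,"y":-0.2,"z":-1,"yaw":0,"hand":6},{"x":0,"y":0,"z":-2,"yaw":0,"hand":6},{"x":0,"y":0,"z":-2,"yaw":0,"hand":6},{"x":0,"y":0,"z":-2,"yaw":0,"hand":6},{"x":0,"y":0,"z":-2,"yaw":0,"hand":6},{"x":0,"y":0,"z":-2,"yaw":0,"hand":6},{"x":0,"y":0,"z":-2,"yaw":0,"hand":6},{"x":0,"y":0,"z":-2,"yaw":0,"hand":6},{"x":0,"y":0,"z":-1.5,"yaw":0,"hand":6},{"x":0,"y":0,"z":-1.5,"yaw":0,"hand":6},{"x":0,"y":0,"z":-0.8,"yaw":0,"hand":6},{"x":0,"y":0,"z":0,"yaw":0,"hand":6},{"x":0,"y":0,"z":0,"yaw":0,"hand":6}]'
python3 look.py w5
```

```text
time: 2.97
ee_pos: [0.5256, -0.2578, 0.0742]
tcp_rot: [-0.0, 0.973, 0.232, -0.0]
force: [-0.3, 0.4, 1.0]
grip_width: 0.7
grip_force: 0.0
2.9667 [ 0.5256 -0.2578  0.0742] [-1.000e-04  9.726e-01  2.324e-01 -2.000e-04]
```

View pics/w5.png

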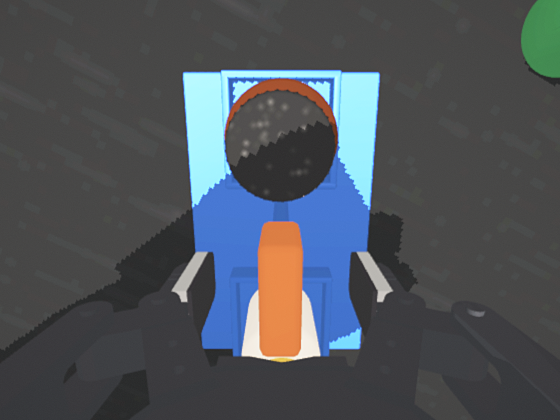

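The block (280,290) is centred between the pads (208 and 352) and square to them. I'll close on it with 70 N and lift a little.

```bash
python3 -m handwheel '[{"x":0,"y":0,"z":0,"yaw":0,"hand":3},{"x":0,"y":0,"z":0,"yaw":0,"hand":2},{"x":0,"y":0,"z":0,"yaw":0,"hand":1},{"x":0,"y":0,"z":0,"yaw":0,"hand":0.5},{"x":0,"y":0,"z":0,"yaw":0,"hand":0.5},{"x":0,"y":0,"z":0,"yaw":0,"hand":0.5},{"x":0,"y":0,"z":0,"yaw":0,"hand":0.5},{"x":0,"y":0,"z":0,"yaw":0,"hand":0.5}]' 70
python3 -m handwheel '[{"x":0,"y":0,"z":0.2,"yaw":0,"hand":0.5},{"x":0,"y":0,"z":0.5,"yaw":0,"hand":0.5},{"x":0,"y":0,"z":0.8,"yaw":0,"hand":0.5},{"x":0,"y":0,"z":0.8,"yaw":0,"hand":0.5},{"x":0,"y":0,"z":0.8,"yaw":0,"hand":0.5},{"x":0,"y":0,"z":0.8,"yaw":0,"hand":0.5},{"x":0,"y":0,"z":0.6,"yaw":0,"hand":0.5},{"x":0,"y":0,"z":0.3,"yaw":0,"hand":0.5},{"x":0,"y":0,"z":0.1,"yaw":0,"hand":0.5},{"x":0,"y":0,"z":0,"yaw":0,"hand":0.5}]'
```

```text
time: 3.68
ee_pos: [0.5261, -0.2574, 0.0747]
tcp_rot: [0.0, 0.973, 0.233, 0.0]
force: [-2.2, 2.6, 5.9]
grip_width: 0.18
grip_force: 69.7
time: 4.52
ee_pos: [0.526, -0.2574, 0.1235]
tcp_rot: [0.0, 0.973, 0.233, 0.0]
force: [0.6, 0.6, -4.2]
grip_width: 0.176
grip_force: 68.4
```

Lifted, and the load agrees with the tray and bottles. Next I carry it up to one side of the bay, so the wrist camera sees the bay past the tray.

```bash
python3 -m handwheel '[{"x":0,"y":0.2,"z":0.3,"yaw":-0.5,"hand":0.5},{"x":0,"y":0.5,"z":0.7,"yaw":-1,"hand":0.5},{"x":-0.1,"y":0.9,"z":1,"yaw":-1.2,"hand":0.5},{"x":-0.2,"y":1.2,"z":1.2,"yaw":-1.2,"hand":0.5},{"x":-0.3,"y":1.2,"z":1.2,"yaw":-1.2,"hand":0.5},{"x":-0.3,"y":1.2,"z":1.2,"yaw":-1.2,"hand":0.5},{"x":-0.3,"y":1.2,"z":1.2,"yaw":-1.2,"hand":0.5},{"x":-0.3,"y":1.2,"z":1.2,"yaw":-1.2,"hand":0.5},{"x":-0.3,"y":1.2,"z":1.2,"yaw":-1.2,"hand":0.5},{"x":-0.3,"y":1.2,"z":1.2,"yaw":-1.2,"hand":0.5},{"x":-0.2,"y":1.2,"z":1.2,"yaw":-1.2,"hand":0.5},{"x":-0.2,"y":1.2,"z":1.2,"yaw":-1.2,"hand":0.5},{"x":-0.1,"y":1.2,"z":1.1,"yaw":-1.2,"hand":0.5},{"x":-0.1,"y":1.2,"z":0.8,"yaw":-1.2,"hand":0.5},{"x":-0.1,"y":1.2,"z":0.4,"yaw":-1,"hand":0.5},{"x":0,"y":0.9,"z":0.1,"yaw":-0.8,"hand":0.5},{"x":0,"y":0.5,"z":0,"yaw":-0.5,"hand":0.5},{"x":0,"y":0.2,"z":0,"yaw":0,"hand":0.5},{"x":0,"y":0,"z":0,"yaw":0,"hand":0.5},{"x":0,"y":0,"z":0,"yaw":0,"hand":0.5}]'
python3 look.py w6
python3 -m handwheel '[{"x":0.2,"y":0,"z":0,"yaw":0,"hand":0.5},{"x":0.5,"y":0,"z":0,"yaw":0,"hand":0.5},{"x":0.9,"y":0,"z":0,"yaw":0,"hand":0.5},{"x":1.2,"y":0,"z":0,"yaw":0,"hand":0.5},{"x":1.2,"y":0,"z":0,"yaw":0,"hand":0.5},{"x":1.2,"y":0,"z":0,"yaw":0,"hand":0.5},{"x":1.2,"y":0,"z":0,"yaw":0,"hand":0.5},{"x":0.9,"y":0,"z":0,"yaw":0,"hand":0.5},{"x":0.5,"y":0,"z":0,"yaw":0,"hand":0.5},{"x":0.2,"y":0,"z":0,"yaw":0,"hand":0.5},{"x":0,"y":0,"z":0,"yaw":0,"hand":0.5},{"x":0,"y":0,"z":0,"yaw":0,"hand":0.5}]'
python3 look.py w7
python3 - <<'E'
import cv2,numpy as np
a=np.hstack([cv2.imread("pics/w6.png")[:,:400],cv2.imread("pics/w7.png")[:,:400]]);cv2.imwrite("pics/w67.png",a)
E
```

```text
time: 6.18
ee_pos: [0.4979, -0.0816, 0.2751]
tcp_rot: [-0.0, 0.997, 0.076, -0.0]
force: [-0.4, -0.6, -4.6]
grip_width: 0.171
grip_force: 68.5
6.1833 [ 0.4979 -0.0816  0.2751] [-0.000e+00  9.971e-01  7.600e-02 -2.000e-04]
time: 7.23
ee_pos: [0.5777, -0.0814, 0.2752]
tcp_rot: [-0.0, 0.997, 0.076, -0.0]
force: [-0.1, 1.0, -3.9]
grip_width: 0.177
grip_force: 68.5
7.2333 [ 0.5777 -0.0814  0.2752] [-0.000e+00  9.971e-01  7.600e-02 -2.000e-04]
```

View pics/w67.png

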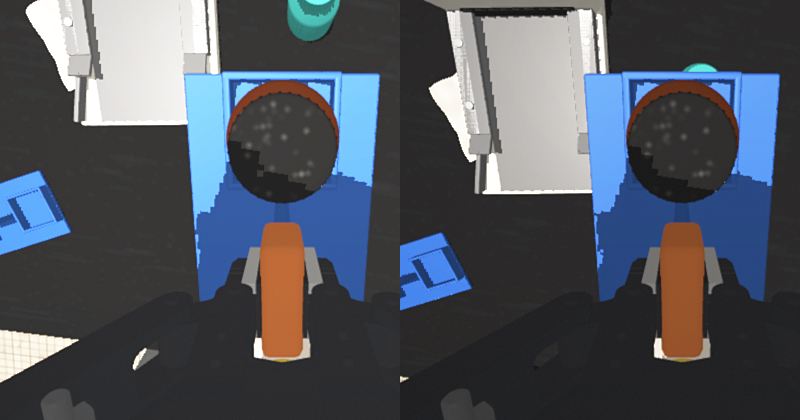

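Both views show the bay past the tray: lead-in lips in w7 at (80,143) and (183,143), the front edge at row 192, and the housing face at row ~8. I'll fit its lines.

```bash
python3 - <<'E'
import cv2,numpy as np,json
from h import *
for n,hh in(("w6",140),("w7",200)):
    p=json.load(open(f"pics/{n}.json"));g=cv2.imread(f"pics/{n}.png",0)[:hh,20:225]
    L=cv2.createLineSegmentDetector().detect(g)[0][:,0]
    for l in sorted(L.tolist(),key=lambda l:-np.hypot(l[2]-l[0],l[3]-l[1]))[:16]:
        a=(l[0]+20,l[1]);b=(l[2]+20,l[3])
        W=[plane(p,q,.02)[:2].round(4).tolist() for q in(a,b)]
        d=np.subtract(W[1],W[0]);print(n,np.round(a),np.round(b),W,"ang",np.degrees(np.arctan2(d[1],d[0])).round(1))
f=cv2.imread("pics/w7.png")[0:200,30:220];cv2.imwrite("pics/c7.png",cv2.resize(f,None,fx=3,fy=3,interpolation=cv2.INTER_CUBIC))
E
```

```text
w6 [ 83. 125.] [188. 124.] [[0.5208, 0.1459], [0.5396, 0.0303]] ang -80.8
w6 [219.  73.] [215.   0.] [[0.5977, 0.0019], [0.6659, 0.0131]] ang 9.3
w6 [223. 138.] [220.  77.] [[0.5305, -0.01], [0.5943, -0.0001]] ang 8.8
w6 [207.   1.] [210.  54.] [[0.6647, 0.0209], [0.6147, 0.0129]] ang -170.9
w6 [186. 118.] [182.  64.] [[0.5457, 0.0331], [0.6004, 0.0417]] ang 8.9
w6 [207.  51.] [204.   1.] [[0.6178, 0.0167], [0.6641, 0.0244]] ang 9.4
w6 [87. 76.] [ 85. 119.] [[0.5737, 0.1419], [0.5274, 0.1442]] ang 177.2
w6 [102. 120.] [96. 82.] [[0.529, 0.1257], [0.5688, 0.1322]] ang 9.3
w6 [192.  11.] [193.  47.] [[0.6531, 0.0355], [0.6193, 0.0316]] ang -173.4
w6 [40. 35.] [56. 64.] [[0.606, 0.1904], [0.5804, 0.1739]] ang -147.2
w6 [218.  75.] [186.  75.] [[0.5955, 0.0025], [0.5907, 0.0371]] ang 97.9
w6 [86. 31.] [82.  0.] [[0.6178, 0.1424], [0.6453, 0.147]] ang 9.5
w6 [74. 89.] [ 73. 119.] [[0.5575, 0.1552], [0.5253, 0.157]] ang 176.8
w6 [185.  77.] [188. 107.] [[0.5885, 0.0371], [0.558, 0.0323]] ang -171.1
w6 [24. 10.] [39. 35.] [[0.6272, 0.206], [0.6057, 0.1915]] ang -146.0
w6 [167. 120.] [138. 1
[... 505 characters left out ...]
[[0.7335, 0.0321], [0.6731, 0.0224]] ang -170.9
w7 [45.  9.] [56. 71.] [[0.7113, 0.1841], [0.6533, 0.1745]] ang -170.6
w7 [178.  11.] [183.  72.] [[0.7308, 0.0496], [0.6731, 0.0402]] ang -170.7
w7 [187. 131.] [183.  76.] [[0.6122, 0.0315], [0.6693, 0.0402]] ang 8.7
w7 [27. 89.] [ 56. 131.] [[0.6299, 0.2059], [0.589, 0.1766]] ang -144.4
w7 [189. 189.] [144. 189.] [[0.5461, 0.0232], [0.5377, 0.0753]] ang 99.2
w7 [185.  77.] [188. 118.] [[0.6683, 0.0375], [0.6261, 0.0307]] ang -170.8
w7 [195.  73.] [192.  38.] [[0.6737, 0.0273], [0.7077, 0.033]] ang 9.5
w7 [ 78. 191.] [ 80. 156.] [[0.5242, 0.152], [0.5659, 0.1498]] ang -3.0
w7 [101. 189.] [ 95. 155.] [[0.5297, 0.1261], [0.5687, 0.1324]] ang 9.2
```

View pics/c7.png

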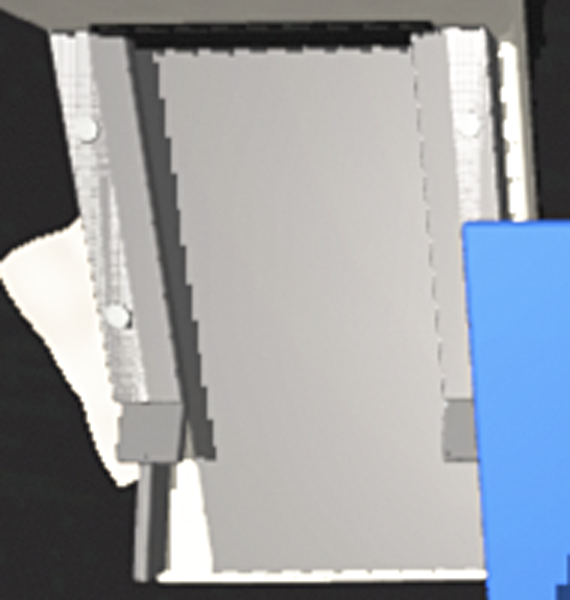

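```bash
python3 - <<'E'
import numpy as np,json
from h import *
A,B=[json.load(open(f"pics/{n}.json")) for n in("w6","w7")]
a=np.radians(9.2);u=np.array([np.cos(a),np.sin(a)]);v=np.array([-u[1],u[0]])
def at(p,q,z): X=plane(p,q,z)[:2];return (X@u).round(4),(X@v).round(4)
print("left lip",[at(B,q,.036) for q in((89.8,133),(71,14))],[at(A,q,.036) for q in((96,55),)])
print("right lip",[at(B,q,.036) for q in((178,11),(183,72),(183,76),(187,118))],[at(A,q,.036) for q in((182,64),)])
print("front",[at(B,q,.02) for q in((83,194),(191,193))],[at(A,q,.02) for q in((83,125),(188,124))])
print("back",[at(B,q,.02) for q in((166,15),(74,16))])
print("outer walls",[at(B,q,.036) for q in((45,9),(56,71),(195,11),(200,74))])
# heights: front-left floor corner and lead-in front right corner
for s,(q,r) in {"floor corner":((83,125),(83,194)),"leadin L front-inner":((90.5,76),(91,153.5)),"leadin R inner":((186,75),(189,153))}.items(): print(s,tri([ray(A,q),ray(B,r)]))
g=np.array([.5261,-.2574]);print("grip now",np.array([.5777,-.0814])@u,np.array([.5777,-.0814])@v)
E
```

```text
left lip [(np.float64(0.6083), np.float64(0.0332)), (np.float64(0.7229), np.float64(0.0336))] [(np.float64(0.6066), np.float64(0.0272))]
right lip [(np.float64(0.7247), np.float64(-0.0721)), (np.float64(0.6687), np.float64(-0.0722)), (np.float64(0.6649), np.float64(-0.0719)), (np.float64(0.6231), np.float64(-0.0726))] [(np.float64(0.5975), np.float64(-0.0593))]
front [(np.float64(0.5377), np.float64(0.0612)), (np.float64(0.5379), np.float64(-0.0659))] [(np.float64(0.5376), np.float64(0.0609)), (np.float64(0.5377), np.float64(-0.0563))]
back [(np.float64(0.7255), np.float64(-0.055)), (np.float64(0.7253), np.float64(0.0398))]
outer walls [(np.float64(0.7275), np.float64(0.0584)), (np.float64(0.6707), np.float64(0.0581)), (np.float64(0.7246), np.float64(-0.0888)), (np.float64(0.6667), np.float64(-0.0895))]
floor corner (array([0.52085015, 0.14649269, 0.01951537]), np.float64(0.00017295262128025883))
leadin L front-inner (array([0.57344994, 0.12844433, 0.03699128]), np.float64(0.00026951533042734554))
leadin R inner (array([0.5897159 , 0.02702295, 0.03785992]), np.float64(0.004467314432258796))
grip now 0.5572542916545498 -0.1727162541065142
```

```bash
python3 - <<'E'
import numpy as np,json,cv2
from h import *
from station import *
B=json.load(open("pics/w7.json"))
a=np.radians(9.2);u=np.array([np.cos(a),np.sin(a)]);v=np.array([-u[1],u[0]])
def at(p,q,z): X=plane(p,q,z)[:2];return (X@u).round(4),(X@v).round(4)
print("right lip inner",[at(B,q,.036) for q in((167.3,12),(177.7,132))])
f=cv2.imread("pics/w7.png")[:,:,::-1].copy();hs=cv2.cvtColor(f,cv2.COLOR_RGB2HSV)
for r in(80,100,150,180,200,250):
    m=np.where(cv2.inRange(hs[r:r+1,150:420],np.array((100,100,50)),np.array((125,255,255)))[0])[0]+150
    print(r,m.min(),m.max(),at(B,(m.min(),r),.2065),at(B,(m.max()+1,r),.2065))
c=np.where(cv2.inRange(hs[40:140,200:220],np.array((100,100,50)),np.array((125,255,255))).any(1))[0].min()+40
print("front row",c,at(B,(210,c),.2065))
o=get_obs();print(o["ee_pos"][:2]@u,o["ee_pos"][:2]@v,o["ee_pos"])
for s in(-.22,-.17): X=u*(.637+s)+v*-.014;print(s,X)
E
```

```text
right lip inner [(np.float64(0.7239), np.float64(-0.0615)), (np.float64(0.6087), np.float64(-0.0614))]
80 184 379 (np.float64(0.6441), np.float64(-0.119)) (np.float64(0.6432), np.float64(-0.2282))
100 186 378 (np.float64(0.6335), np.float64(-0.1193)) (np.float64(0.6326), np.float64(-0.2284))
150 189 374 (np.float64(0.6055), np.float64(-0.1187)) (np.float64(0.6046), np.float64(-0.228))
180 191 372 (np.float64(0.5876), np.float64(-0.1185)) (np.float64(0.5868), np.float64(-0.2279))
200 192 370 (np.float64(0.5752), np.float64(-0.1181)) (np.float64(0.5744), np.float64(-0.2275))
250 196 367 (np.float64(0.5424), np.float64(-0.1181)) (np.float64(0.5416), np.float64(-0.2276))
front row 73 (np.float64(0.6476), np.float64(-0.1338))
0.5572217783716766 -0.17270879382362522 [ 0.57766671 -0.08139783  0.27531573]
-0.22 [0.41387416 0.05285055]
-0.17 [0.46323097 0.06084461]
```

The bay's yaw is 9.2°. The tray's centre agrees with the TCP to within 0.5 mm. Next I carry the tray to in front of the bay, leading end 30 mm short of it, then lower.

```bash
python3 -m handwheel '[{"x":-0.2,"y":0.2,"z":0,"yaw":0,"hand":0.5},{"x":-0.6,"y":0.5,"z":0,"yaw":0.1,"hand":0.5},{"x":-1,"y":0.8,"z":0,"yaw":0.1,"hand":0.5},{"x":-1.2,"y":0.98,"z":0,"yaw":0.1,"hand":0.5},{"x":-1.2,"y":0.98,"z":0,"yaw":0.1,"hand":0.5},{"x":-1.2,"y":0.98,"z":0,"yaw":0.1,"hand":0.5},{"x":-1.2,"y":0.98,"z":0,"yaw":0,"hand":0.5},{"x":-1.2,"y":0.98,"z":0,"yaw":0,"hand":0.5},{"x":-1.2,"y":0.98,"z":0,"yaw":0,"hand":0.5},{"x":-1.2,"y":0.98,"z":0,"yaw":0,"hand":0.5},{"x":-1.2,"y":0.98,"z":0,"yaw":0,"hand":0.5},{"x":-1.2,"y":0.98,"z":0,"yaw":0,"hand":0.5},{"x":-1.2,"y":0.98,"z":0,"yaw":0,"hand":0.5},{"x":-1.2,"y":0.98,"z":0,"yaw":0,"hand":0.5},{"x":-0.9,"y":0.7,"z":0,"yaw":0,"hand":0.5},{"x":-0.4,"y":0.3,"z":0,"yaw":0,"hand":0.5},{"x":-0.1,"y":0.1,"z":0,"yaw":0,"hand":0.5},{"x":0,"y":0,"z":-0.2,"yaw":0,"hand":0.5},{"x":0,"y":0,"z":-0.5,"yaw":0,"hand":0.5},{"x":0,"y":0,"z":-0.9,"yaw":0,"hand":0.5}]'
python3 -m handwheel '[{"x":0,"y":0,"z":-1.2,"yaw":0,"hand":0.5},{"x":0,"y":0,"z":-1.2,"yaw":0,"hand":0.5},{"x":0,"y":0,"z":-1.2,"yaw":0,"hand":0.5},{"x":0,"y":0,"z":-1.2,"yaw":0,"hand":0.5},{"x":0,"y":0,"z":-1.2,"yaw":0,"hand":0.5},{"x":0,"y":0,"z":-1.2,"yaw":0,"hand":0.5},{"x":0,"y":0,"z":-1.2,"yaw":0,"hand":0.5},{"x":0,"y":0,"z":-1.2,"yaw":0,"hand":0.5},{"x":0,"y":0,"z":-1.2,"yaw":0,"hand":0.5},{"x":0,"y":0,"z":-1.2,"yaw":0,"hand":0.5},{"x":0,"y":0,"z":-1.2,"yaw":0,"hand":0.5},{"x":0,"y":0,"z":-1.2,"yaw":0,"hand":0.5},{"x":0,"y":0,"z":-0.9,"yaw":0,"hand":0.5},{"x":0,"y":0,"z":-0.6,"yaw":0,"hand":0.5},{"x":0,"y":0,"z":-0.3,"yaw":0,"hand":0.5},{"x":0,"y":0,"z":0,"yaw":0,"hand":0.5},{"x":0,"y":0,"z":0,"yaw":0,"hand":0.5}]'
python3 look.py w8
python3 - <<'E'
import cv2
from station import *
f=grab_frame("side")[:,:,::-1];cv2.imwrite("pics/s8.png",f)
a=cv2.resize(f[170:310,180:380],(600,420),interpolation=cv2.INTER_CUBIC)
b=cv2.resize(cv2.imread("pics/w8.png")[0:420,80:480],(200,210))
import numpy as np
c=np.zeros((420,800,3),np.uint8);c[:,:600]=a;c[:210,600:]=b;cv2.imwrite("pics/m8.png",c)
E
```

```text
time: 8.95
ee_pos: [0.4147, 0.0521, 0.2592]
tcp_rot: [0.0, 0.997, 0.08, 0.001]
force: [-0.4, 0.4, -4.7]
grip_width: 0.176
grip_force: 68.5
time: 10.37
ee_pos: [0.4142, 0.0524, 0.0974]
tcp_rot: [-0.0, 0.997, 0.08, 0.0]
force: [-0.3, -0.7, -4.4]
grip_width: 0.178
grip_force: 68.5
10.3667 [0.4142 0.0524 0.0974] [-0.000e+00  9.968e-01  8.030e-02  1.000e-04]
```

View pics/m8.png

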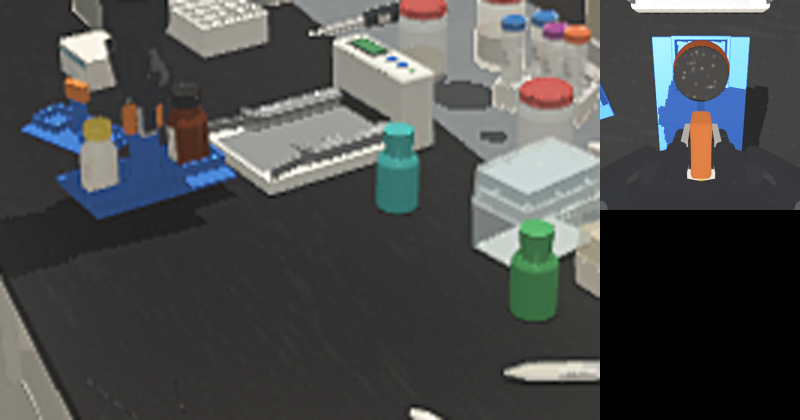

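Both bottles stand, and the tray is level and centred on the bay front (tray mid 700, bay mid 701 in the inset). I slide in, watching the force.

```bash
python3 -m handwheel '[{"x":0.2,"y":0.03,"z":-0.05,"yaw":0,"hand":0.5},{"x":0.4,"y":0.07,"z":-0.05,"yaw":0,"hand":0.5},{"x":0.6,"y":0.1,"z":0,"yaw":0,"hand":0.5},{"x":0.8,"y":0.13,"z":0,"yaw":0,"hand":0.5},{"x":0.8,"y":0.13,"z":0,"yaw":0,"hand":0.5},{"x":0.8,"y":0.13,"z":0,"yaw":0,"hand":0.5},{"x":0.8,"y":0.13,"z":0,"yaw":0,"hand":0.5},{"x":0.8,"y":0.13,"z":0,"yaw":0,"hand":0.5},{"x":0.8,"y":0.13,"z":0,"yaw":0,"hand":0.5},{"x":0.8,"y":0.13,"z":0,"yaw":0,"hand":0.5},{"x":0.6,"y":0.1,"z":0,"yaw":0,"hand":0.5},{"x":0.4,"y":0.06,"z":0,"yaw":0,"hand":0.5},{"x":0.2,"y":0.03,"z":0,"yaw":0,"hand":0.5},{"x":0,"y":0,"z":0,"yaw":0,"hand":0.5}]'
python3 -m handwheel '[{"x":0.2,"y":0.03,"z":0,"yaw":0,"hand":0.5},{"x":0.4,"y":0.07,"z":0,"yaw":0,"hand":0.5},{"x":0.5,"y":0.08,"z":0,"yaw":0,"hand":0.5},{"x":0.5,"y":0.08,"z":0,"yaw":0,"hand":0.5},{"x":0.5,"y":0.08,"z":0,"yaw":0,"hand":0.5},{"x":0.5,"y":0.08,"z":0,"yaw":0,"hand":0.5},{"x":0.5,"y":0.08,"z":0,"yaw":0,"hand":0.5},{"x":0.4,"y":0.07,"z":0,"yaw":0,"hand":0.5},{"x":0.2,"y":0.03,"z":0,"yaw":0,"hand":0.5},{"x":0,"y":0,"z":0,"yaw":0,"hand":0.5}]'
```

```text
time: 11.63
ee_pos: [0.4942, 0.0654, 0.0962]
tcp_rot: [-0.0, 0.997, 0.08, -0.0]
force: [-0.2, 0.2, -4.4]
grip_width: 0.177
grip_force: 68.5
time: 12.47
ee_pos: [0.5314, 0.0715, 0.0962]
tcp_rot: [-0.0, 0.997, 0.08, 0.0]
force: [0.8, -0.5, -3.4]
grip_width: 0.178
grip_force: 68.5
```

No contact forces, and the leading end should now be about 19 mm into the channels. On I go to about 12 mm short of home.

```bash
python3 -m handwheel '[{"x":0.2,"y":0.03,"z":0,"yaw":0,"hand":0.5},{"x":0.4,"y":0.07,"z":0,"yaw":0,"hand":0.5},{"x":0.5,"y":0.08,"z":0,"yaw":0,"hand":0.5},{"x":0.5,"y":0.08,"z":0,"yaw":0,"hand":0.5},{"x":0.5,"y":0.08,"z":0,"yaw":0,"hand":0.5},{"x":0.5,"y":0.08,"z":0,"yaw":0,"hand":0.5},{"x":0.5,"y":0.08,"z":0,"yaw":0,"hand":0.5},{"x":0.4,"y":0.07,"z":0,"yaw":0,"hand":0.5},{"x":0.2,"y":0.03,"z":0,"yaw":0,"hand":0.5},{"x":0,"y":0,"z":0,"yaw":0,"hand":0.5}]'
python3 -m handwheel '[{"x":0.2,"y":0.03,"z":0,"yaw":0,"hand":0.5},{"x":0.4,"y":0.07,"z":0,"yaw":0,"hand":0.5},{"x":0.5,"y":0.08,"z":0,"yaw":0,"hand":0.5},{"x":0.5,"y":0.08,"z":0,"yaw":0,"hand":0.5},{"x":0.5,"y":0.08,"z":0,"yaw":0,"hand":0.5},{"x":0.5,"y":0.08,"z":0,"yaw":0,"hand":0.5},{"x":0.5,"y":0.08,"z":0,"yaw":0,"hand":0.5},{"x":0.5,"y":0.08,"z":0,"yaw":0,"hand":0.5},{"x":0.5,"y":0.08,"z":0,"yaw":0,"hand":0.5},{"x":0.5,"y":0.08,"z":0,"yaw":0,"hand":0.5},{"x":0.4,"y":0.06,"z":0,"yaw":0,"hand":0.5},{"x":0.2,"y":0.03,"z":0,"yaw":0,"hand":0.5},{"x":0,"y":0,"z":0,"yaw":0,"hand":0.5}]'
python3 look.py w9
```

```text
time: 13.3
ee_pos: [0.5684, 0.0775, 0.0962]
tcp_rot: [-0.0, 0.997, 0.08, 0.0]
force: [1.1, -0.0, -3.5]
grip_width: 0.178
grip_force: 68.5
time: 14.38
ee_pos: [0.6204, 0.0858, 0.0962]
tcp_rot: [-0.0, 0.997, 0.08, 0.0]
force: [0.5, 0.4, -4.0]
grip_width: 0.178
grip_force: 68.5
14.3833 [0.6204 0.0858 0.0962] [-0.000e+00  9.968e-01  8.030e-02  1.000e-04]
```

View pics/w9.png

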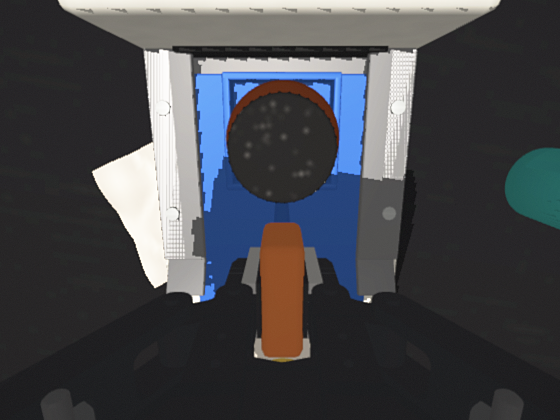

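The tray's edges are under both lips (195–368 visible between them) and a small gap to the stop remains (rows 57–73). I push gently until the force rises.

```bash
python3 -m handwheel '[{"x":0.15,"y":0.02,"z":-0.03,"yaw":0,"hand":0.5},{"x":0.2,"y":0.03,"z":-0.03,"yaw":0,"hand":0.5},{"x":0.2,"y":0.04,"z":-0.04,"yaw":0,"hand":0.5},{"x":0.2,"y":0.03,"z":0,"yaw":0,"hand":0.5},{"x":0.1,"y":0.02,"z":0,"yaw":0,"hand":0.5},{"x":0,"y":0,"z":0,"yaw":0,"hand":0.5}]'
python3 -m handwheel '[{"x":0.1,"y":0.02,"z":0,"yaw":0,"hand":0.5},{"x":0.1,"y":0.01,"z":0,"yaw":0,"hand":0.5},{"x":0.1,"y":0.02,"z":0,"yaw":0,"hand":0.5},{"x":0,"y":0,"z":0,"yaw":0,"hand":0.5}]'
```

```text
time: 14.93
ee_pos: [0.6287, 0.0871, 0.0953]
tcp_rot: [-0.0, 0.997, 0.08, 0.0]
force: [0.6, -0.2, -3.3]
grip_width: 0.177
grip_force: 68.5
time: 15.27
ee_pos: [0.6316, 0.0876, 0.0953]
tcp_rot: [0.0, 0.997, 0.08, -0.0]
force: [-0.2, 0.1, -3.9]
grip_width: 0.177
grip_force: 68.5
```

```bash
python3 -m handwheel '[{"x":0.1,"y":0.02,"z":0,"yaw":0,"hand":0.5},{"x":0.1,"y":0.01,"z":0,"yaw":0,"hand":0.5},{"x":0,"y":0,"z":0,"yaw":0,"hand":0.5}]' | grep -E 'ee_pos|^force'
python3 -m handwheel '[{"x":0.1,"y":0.02,"z":0,"yaw":0,"hand":0.5},{"x":0.1,"y":0.01,"z":0,"yaw":0,"hand":0.5},{"x":0,"y":0,"z":0,"yaw":0,"hand":0.5}]' | grep -E 'ee_pos|^force'
```

```text
ee_pos: [0.6322, 0.0877, 0.0953]
force: [-9.0, -1.2, 3.1]
ee_pos: [0.6326, 0.0878, 0.0957]
force: [-22.0, -3.3, 13.8]
```

Contact with the stop is at u≈0.638, as predicted. I relieve the push, settle the tray on the floor and release.

```bash
python3 -m handwheel '[{"x":-0.15,"y":-0.02,"z":0,"yaw":0,"hand":0.5},{"x":-0.1,"y":-0.02,"z":-0.03,"yaw":0,"hand":0.5},{"x":0,"y":0,"z":-0.03,"yaw":0,"hand":0.5},{"x":0,"y":0,"z":0,"yaw":0,"hand":0.5}]' 
python3 -m handwheel '[{"x":0,"y":0,"z":0,"yaw":0,"hand":1.8},{"x":0,"y":0,"z":0,"yaw":0,"hand":2.2},{"x":0,"y":0,"z":0,"yaw":0,"hand":3},{"x":0,"y":0,"z":0,"yaw":0,"hand":4},{"x":0,"y":0,"z":0,"yaw":0,"hand":5},{"x":0,"y":0,"z":0,"yaw":0,"hand":5},{"x":0,"y":0,"z":0,"yaw":0,"hand":5},{"x":0,"y":0,"z":0,"yaw":0,"hand":5}]' 20
python3 look.py w10
python3 - <<'E'
import json,cv2,numpy as np
from h import *
p=json.load(open("pics/w10.json"));f=cv2.imread("pics/w10.png")[:,:,::-1].copy();hs=cv2.cvtColor(f,cv2.COLOR_RGB2HSV)
a=np.radians(9.2);u=np.array([np.cos(a),np.sin(a)]);v=np.array([-u[1],u[0]])
m=cv2.inRange(hs,np.array((100,100,50)),np.array((125,255,255)))
for c in(210,350):
    r=np.where(m[40:200,c])[0].min()+40;X=plane(p,(c,r),.026)[:2];print(c,r,X@u,X@v)
E
```

```text
time: 16.1
ee_pos: [0.632, 0.0877, 0.0951]
tcp_rot: [0.0, 0.997, 0.081, -0.001]
force: [-9.8, -1.8, 4.8]
grip_width: 0.181
grip_force: 70.0
time: 16.77
ee_pos: [0.633, 0.0878, 0.0947]
tcp_rot: [-0.0, 0.997, 0.08, 0.0]
force: [0.4, -0.0, 0.3]
grip_width: 0.586
grip_force: 0.0
16.7667 [0.633  0.0878 0.0947] [-0.      0.9968  0.0804  0.    ]
210 80 0.7253122834592237 0.025399528377052415
350 80 0.7253801208000848 -0.05261263390638004
```

View pics/w10.png

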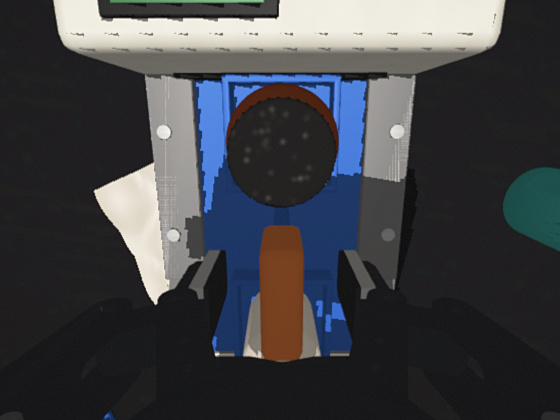

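The tray front lies against the stop (0.7253 against the 0.7254 measured for the stop), square and under the lips, with the fingers open. I retreat straight up and check.

```bash
python3 -m handwheel '[{"x":0,"y":0,"z":0.5,"yaw":0,"hand":5},{"x":0,"y":0,"z":1,"yaw":0,"hand":5},{"x":0,"y":0,"z":1.5,"yaw":0,"hand":5},{"x":0,"y":0,"z":2,"yaw":0,"hand":5},{"x":0,"y":0,"z":2,"yaw":0,"hand":5},{"x":0,"y":0,"z":2,"yaw":0,"hand":5},{"x":0,"y":0,"z":2,"yaw":0,"hand":5},{"x":0,"y":0,"z":2,"yaw":0,"hand":5},{"x":0,"y":0,"z":2,"yaw":0,"hand":5},{"x":-1,"y":0,"z":2,"yaw":0,"hand":5},{"x":0,"y":0,"z":0,"yaw":0,"hand":5},{"x":0,"y":0,"z":0,"yaw":0,"hand":5}]'
python3 look.py w11
python3 - <<'E'
import json,cv2,numpy as np
from station import *
from h import *
p=json.load(open("pics/w11.json"));f=cv2.imread("pics/w11.png")[:,:,::-1].copy();hs=cv2.cvtColor(f,cv2.COLOR_RGB2HSV)
a=np.radians(9.2);u=np.array([np.cos(a),np.sin(a)]);v=np.array([-u[1],u[0]])
m=cv2.inRange(hs,np.array((100,100,50)),np.array((125,255,255)));ys,xs=np.where(m[:,200:360]);print(ys.min(),ys.max())
for r in(ys.min(),ys.max()+1): X=plane(p,(282,r),.026)[:2];print(r,X@u-.637,X@v+.014)
s=grab_frame("side")[:,:,::-1]
c=np.zeros((420,800,3),np.uint8);c[:,:400]=cv2.resize(s[160:300,200:333],(400,420),interpolation=cv2.INTER_CUBIC);c[:300,400:]=cv2.resize(f[:,:,::-1],(400,300));cv2.imwrite("pics/m11.png",c)
E
```

```text
time: 17.82
ee_pos: [0.6232, 0.0879, 0.2666]
tcp_rot: [0.0, 0.997, 0.08, 0.001]
force: [-0.4, -0.2, 0.1]
grip_width: 0.588
grip_force: 0.0
17.8167 [0.6232 0.0879 0.2666] [0.     0.9968 0.0804 0.0014]
35 251
35 0.13858214727604812 0.0008753910099486353
252 -0.09546956219292191 0.0005905315919789867
```

View pics/m11.png

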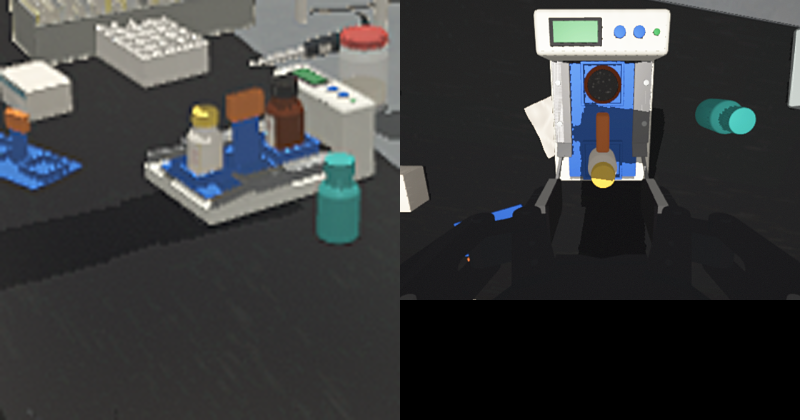

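The picture shows the tray home in the bay, with both bottles upright at (205,140) and (285,115) and the gripper clear. I hand in.

```bash
python3 -c "
from station import *
print(finish_job())"
```

```text
the job is handed in; nothing more can be done
None
```

The tray is fully home against the back stop and under both lips, with both bottles standing and the gripper released and clear; I handed the job in at about 18 s of the 48 s allowed, and the hand-in returned no verdict.

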